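# Sweep the hob panel clean, refit its knob and hold it pressed in

## Task

The knob of the small gas hob was pulled off so that its control panel could be cleaned. Grip the scraper block and sweep the three nut shells off the panel into the crumb tray at its front, without touching the shells with the fingers, then put the scraper down on the worktop clear of the hob. Then turn the knob to match the D-shaped shaft, push it fully home on the shaft, press shaft and knob down against the spring as for lighting, and finish while still holding the knob pressed in; leave the espresso cup and the salt shaker where they are.

Things in the scene. Friction and masses are not known exactly. Their poses are not given: they have to be found in the camera images.
- hob: small gas hob, fixed: a steel box 220 (x) x 300 (y) x 50 mm high, origin at the centre of its underside, +x to its rear, +y to its left; yaw within 0.2 rad. Its left half has a burner and a black pan support, centre (0, 60) mm, radius 85 mm, top 76 mm above the worktop. The bare right part is the level control panel.
- panel (a point): point on the control panel's centre line, 50 mm above the worktop, (0, -90, 50) mm from the hob's origin, axes as the hob's. The panel's front edge is 110 mm in front of it (-x), the shaft's axis 65 mm behind it (+x), the right edge 60 mm to its right (-y).
- crumb_tray (a point): centre of the floor of the crumb tray, an open black metal box fixed to the hob's front below the panel, floor 3 mm above the worktop; axes as the hob's. Outside 66 (x) x 130 (y) x 26 mm high, walls 3 mm, rear wall against the hob.
- shaft_tip (a point): centre of the top of the steel D-shaft standing upright on the panel, 28 mm above the panel when not pressed. Diameter 12 mm with one flat 3 mm from the axis; top edge bevelled 2 mm. +z up; +x points out of the flat, to the hob's front (the hob's -x). The shaft does not turn. A collar at its foot: radius 15, height 2 mm.
- shaft (a joint): how far the shaft is pressed down, in m: 0 when free, stop at 0.008. A spring holds it up: about 4 N starts it, about 9 N at the stop. It counts as pressed in above 0.004.
- knob: black cooker knob, 40 g, standing on the worktop, pointed end towards the robot (-x) within 0.8 rad. Origin at the centre of its underside, z up. Skirt 40 mm diameter, 19 mm high; grip bar on top. The D bore in its underside is 16 mm deep, 1 mm play all round; its flat is on the +x side, that of the bar's pointed end: the knob fits only with its pointed end to the hob's front.
- knob_grip (a point): centre of the top of the knob's grip bar, 41 mm above the knob's underside, axes as the knob's. The bar is 14 mm wide (y), runs from x = -20 to +23 mm and down to the skirt 22 mm below; its sides are parallel from x = -20 to +13 mm, the +x end is pointed, with a pale line along the top. Fully home, the knob's underside is 16 mm below the shaft's tip, 12 mm above the panel unpressed.
- scraper: scraper block, 120 g, standing on the worktop right of the hob, in the nearer or the farther place (the knob has the other), yaw within 0.4 rad. Origin at the centre of its underside, z up. Block 24 (x) x 80 (y) x 30 mm high, on top a wooden grip 18 (x) x 62 (y) mm from 30 to 64 mm height. Sweep with its long face.
- shell_0: half nut shell lying dome up on the control panel, 18 mm across, 9 mm high, 10 g; origin at the centre of its underside. At the start the three lie side by side between shaft and front edge, centres 55 to 112 mm in front of the shaft's axis and within 30 mm of the panel's centre line.
- shell_1: half nut shell lying dome up on the control panel, 18 mm across, 9 mm high, 10 g; origin at the centre of its underside. At the start the three lie side by side between shaft and front edge, centres 55 to 112 mm in front of the shaft's axis and within 30 mm of the panel's centre line.
- shell_2: half nut shell lying dome up on the control panel, 18 mm across, 9 mm high, 10 g; origin at the centre of its underside. At the start the three lie side by side between shaft and front edge, centres 55 to 112 mm in front of the shaft's axis and within 30 mm of the panel's centre line.
- espresso_mug: bystander: small white cup with a handle, 62 x 92 x 51 mm, loose on the worktop; leave it where it is. Origin at the centre of its underside.
- salt_shaker: bystander: salt shaker, 44 mm wide, 90 mm high, loose on the worktop; leave it where it is. Origin at the centre of its underside.

How it is judged:
On the way, in this order (a step that is already met when the one before it is completed fails the run):
1. all three shells are in the crumb tray (x of shell_0 in the frame of crumb_tray between -0.034 and 0.034 m and y of shell_0 in the frame of crumb_tray between -0.066 and 0.066 m and height (world z) of each of shell_0, shell_1, shell_2 below 0.03 m and x of shell_1 in the frame of crumb_tray between -0.034 and 0.034 m and y of shell_1 in the frame of crumb_tray between -0.066 and 0.066 m and x of shell_2 in the frame of crumb_tray between -0.034 and 0.034 m and y of shell_2 in the frame of crumb_tray between -0.066 and 0.066 m), for 0.2 s.
2. the scraper stands or lies on the worktop clear of the hob, let go (height (world z) of scraper below 0.03 m and contact force between scraper and hob below 0.1 N and contact force between the fingers and scraper below 0.1 N and linear speed of scraper below 0.03 m/s), for 0.2 s.
3. the knob is home on the shaft (horizontal distance between knob and shaft_tip below 0.004 m and z of knob in the frame of shaft_tip below -0.013 m and angle between the x axis of knob and the x axis of shaft_tip, either way round below 0.3 rad and angle between knob's own z axis and vertical below 0.15 rad), for 0.1 s.
At the end, for the whole second after the job is handed in: Shells in the crumb tray; scraper at rest on the worktop, off the hob and let go; knob home on the shaft (axis within 4 mm, underside 13 mm or more below the tip, within 0.3 rad of the flat, tilt under 0.15 rad) and still held (over 2 N) with the shaft down more than 4 mm (all of step 1 and all of step 2 and all of step 3 and value of joint shaft above 0.004 m and contact force between the fingers and knob above 2 N); the arm keeps its last pose, push and grip.
It fails at once if the fingers touch a shell (contact force between the fingers and shell_0 above 0.3 N or contact force between the fingers and shell_1 above 0.3 N or contact force between the fingers and shell_2 above 0.3 N).
It fails at once if the espresso cup or the salt shaker is shoved away (more than 40 mm) (distance of any of espresso_mug, salt_shaker from where it was at the start of the episode above 0.04 m).
It also fails if it takes over 61 s, if anything falls off the work surface, if the arm or the gripper's body presses on something with over 40 N, if the wrist force passes 120 N, or if a joint passes its speed limit or range.

## Robot

A 6-joint arm with a two-finger parallel gripper is mounted at the origin on a cart in front of the work surface, level with it; the furniture and walls round the work are solid. World frame = base frame: x ahead of the robot, y to its left, z up, the work surface at z = 0. Lengths are in m, angles in rad, forces in N, time in s.
With the tool pointing down it reaches from about 0.275 to 0.825 m from the base axis. Payload 4.9 kg.
Tool frame: the origin (TCP) lies midway between the tips of the shut fingers; the grasp point (between the pads) lies 19 mm behind it; z points along the fingers, y is the line along which they close (so a half turn about z gives the same grasp; the last joint's range is limited). The gripper opens to 85 mm and grips with 20 to 120 N. Pads are 22 mm wide; open, the fingers measure 114 mm over their backs; the gripper's body (76 mm by 85 mm) begins 54 mm behind the grasp point. The pads swing forward as they close: fully open they stand 13 mm farther back than shut.
Start: joints at [-1.308, 0.326, -0.193, 1.052, 0, 1.437], TCP at [0.213, -0.507, 0.231] pointing down, gripper open.
Joint ranges: [-2.65, 2.65], [-0.97, 1.79], [-1.3, 1.35], [-1.93, 2.1], [-1.47, 1.37], [-3.14, 3.14]. Speed limits (rad/s): [2.57, 2.57, 3.14, 3.14, 3.14, 3.14].

## Interface

Orientations are given as a unit quaternion [x, y, z, w].
In Python, from cell import arm gives the robot as it stands.
- The arm moves only by the shell command python3 shift.py 'ROWS' [FORCE]. ROWS is rows parted by semicolons, their numbers by spaces, 1 to 5 of them, each of 7 numbers: the opening from 0.0 (shut) to 1.0 (fully open), then dx, dy, dz in m, then a rotation vector rx, ry, rz in rad; each row is the pose to reach, as a shift and turn from the pose commanded when the command began, along the tool's axes at that moment; what a row does not reach only later rows make up. A row lasts 1/8 s, in which the tool goes at most 0.0625 m and 0.188 rad, less where a joint would pass 70% of its speed; a pose out of reach is approached as far as the arm can. The fingers move at their own pace and stop on an object; FORCE is the grip in N (left out, the last holds). Time passes only in rows, so rows that do not move let the fingers close. It prints the time, the measured TCP pose, the force, the opening and the grip force at its end.
- arm.get_state(): the state, without advancing time (a new reading comes with each control period).
- arm.camera(name): name is "scene" or "top" or "wrist"; returns the picture (384x512x3 uint8, red, green, blue); there is no depth.
- arm.camera_model(name): a dict with "fx", "fy", "cx", "cy" (pixels), "extrinsics" (4x4, takes a point from camera to world coordinates). Camera axes: x right, y down, z forward; pixel columns grow to the right and rows downward; lengths in m; the calibration is good to about 2 mm. A picture is of the moment at which its call begins: read the wrist's pose just before it. camera_model takes no time and is no camera call; for the wrist camera it gives the pose at the moment of the call.
- arm.close_job(): hands the job in; it is judged then, once.
The state is a dict: "time_s": time; "qpos": joint angles; "joint_velocities": joint speeds; "joint_efforts": joint torques, N m; "tool_pos": TCP position; "tcp_rot": TCP orientation; "ft_force": force on the tool from outside, world axes, zero at the start; "torque": the same for the moment, N m; "grip_width": opening from 0.0 (shut) to 1.0 (fully open); "gripper_force": force on a finger pad.
Only numpy, scipy, OpenCV 4.12 (cv2) and the standard library are available. Lean on these libraries where they do the work, as an engineer would, in place of code of your own. Each camera call takes 0.05 s, during which the arm holds its last target. There are 200 camera calls.

## Working session

There is one attempt and no reset: what is moved stays moved. The work goes in short steps, Python scripts to look and compute and a shell command to move; the robot and the scene stay as the last step left them, time stands still between calls to the robot, and variables do not carry over. Pictures are saved under pics/ and viewed, at most 10 in all, crops included, and the job is handed in when it is done.

```bash
ls; mkdir -p pics
python3 - <<'E'
from cell import arm
import cv2,numpy as np
s=arm.get_state();print(s)
for n in("scene","top"):
    im=arm.camera(n);cv2.imwrite(f"pics/{n}0.png",cv2.resize(im[:,:,::-1],(800,600),interpolation=cv2.INTER_CUBIC))
    m=arm.camera_model(n);print(n,m)
E
```

```text
cell.py
pics
shift.py
{'time_s': 0.0, 'qpos': array([-1.30820742e+00,  3.26970806e-01, -1.93595665e-01,  1.05198916e+00,
       -4.18420100e-05,  1.43660955e+00]), 'joint_velocities': array([-0.00021739,  0.00089209,  0.00068841, -0.00139899,  0.00064279,
       -0.00013999]), 'joint_efforts': array([ 4.72865886e-04, -4.43396938e+01,  2.62440419e+01,  1.54041429e-02,
       -3.23242339e-04, -3.54971050e-06]), 'tool_pos': array([ 0.21239721, -0.50669694,  0.2304827 ]), 'tcp_rot': array([ 9.80385208e-01,  1.97088991e-01, -7.73137648e-05, -8.76498482e-04]), 'ft_force': array([ 0.10541218,  0.36702456, -0.56402668]), 'torque': array([ 0.00135639,  0.01303883, -0.03598527]), 'gripper_force': 0.0, 'grip_width': 0.9995015945631974}
scene {'fx': 465.55977854886874, 'fy': 465.55977854886874, 'cx': 260.5491157365752, 'cy': 188.20099382758124, 'extrinsics': array([[-0.81212874, -0.37028886,  0.45092469,  0.14453346],
       [-0.58346566,  0.5103014 , -0.63179134,  0.54270491],
       [ 0.00383779, -0.77619497, -0.63048127,  0.63363774],
       [ 0.        ,  0.        ,  0.        ,  1.        ]])}
top {'fx': 397.28729036749695, 'fy': 397.28729036749695, 'cx': 257.37351292067945, 'cy': 193.9948605489201, 'extrinsics': array([[ 2.28863660e-02, -9.74157980e-01,  2.24705240e-01,
         3.71939564e-01],
       [-9.99728366e-01, -2.32910093e-02,  8.50121342e-04,
        -2.27347352e-02],
       [ 4.40545935e-03, -2.24663659e-01, -9.74426412e-01,
         8.95107183e-01],
       [ 0.00000000e+00,  0.00000000e+00,  0.00000000e+00,
         1.00000000e+00]])}
```

View pics/top0.png

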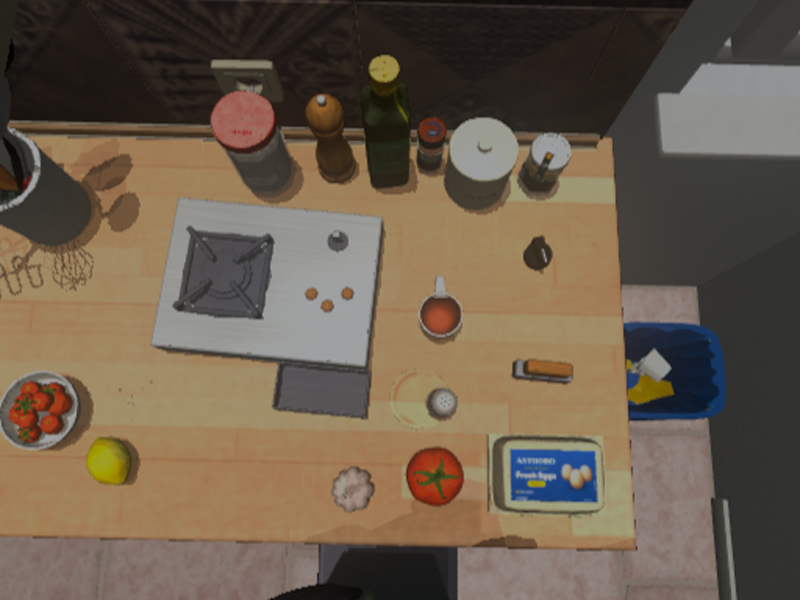

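View pics/scene0.png

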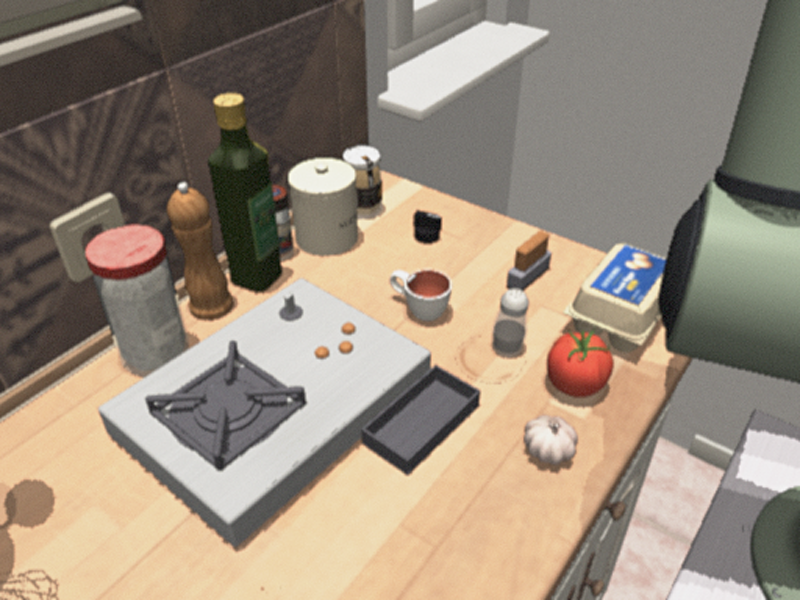

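The top view shows the hob with its panel at the right, the shaft at (338,233) and shells near (311,294), (327,306) and (347,293). The knob is in the far place (538,250) and the scraper in the near one (543,370). The cup is at (440,315) and the shaker at (442,402). Next I'll measure these in enlarged crops.

```bash
cat > h.py <<'E'
import numpy as np
from cell import arm
from scipy.spatial.transform import Rotation as R
def px(m,u,v,z):
    "pixel -> world at height z"
    E=m["extrinsics"];d=E[:3,:3]@[(u-m["cx"])/m["fx"],(v-m["cy"])/m["fy"],1];o=E[:3,3]
    return o+d*(z-o[2])/d[2]
def proj(m,p):
    E=m["extrinsics"];c=E[:3,:3].T@(np.array(p)-E[:3,3]);return c[0]/c[2]*m["fx"]+m["cx"],c[1]/c[2]*m["fy"]+m["cy"]
def go(p,yaw=None,axis=None):
    """shift in tool axes to TCP p; tool down, tool y axis along world angle yaw (mod pi)"""
    s=arm.get_state();r=R.from_quat(s["tcp_rot"]);sh=r.inv().apply(np.array(p)-s["tool_pos"])
    rv=None
    if yaw is not None:
        best=None
        for k in(0,np.pi):
            y=np.array([np.cos(yaw+k),np.sin(yaw+k),0]);z=np.array([0,0,-1.]);x=np.cross(y,z)
            t=(r.inv()*R.from_matrix(np.c_[x,y,z])).as_rotvec()
            if best is None or np.linalg.norm(t)<np.linalg.norm(best):best=t
        rv=best
    print("t",round(s["time_s"],3),"tcp",s["tool_pos"].round(4),"shift",sh.round(4),"rot",None if rv is None else rv.round(3),"f",s["ft_force"].round(1),"q6",s["qpos"].round(2)[5],"grip",round(s["grip_width"],3),round(s["gripper_force"],1))
E
python3 - <<'E'
from h import *
import cv2
im=arm.camera("top")[:,:,::-1]
a=im[125:245,90:250];b=im[140:260,260:420]
cv2.imwrite("pics/hobcrop.png",cv2.resize(a,(800,600),interpolation=cv2.INTER_CUBIC))
cv2.imwrite("pics/objcrop.png",cv2.resize(b,(800,600),interpolation=cv2.INTER_CUBIC))
E
```

```text
(no output)
```

View pics/hobcrop.png

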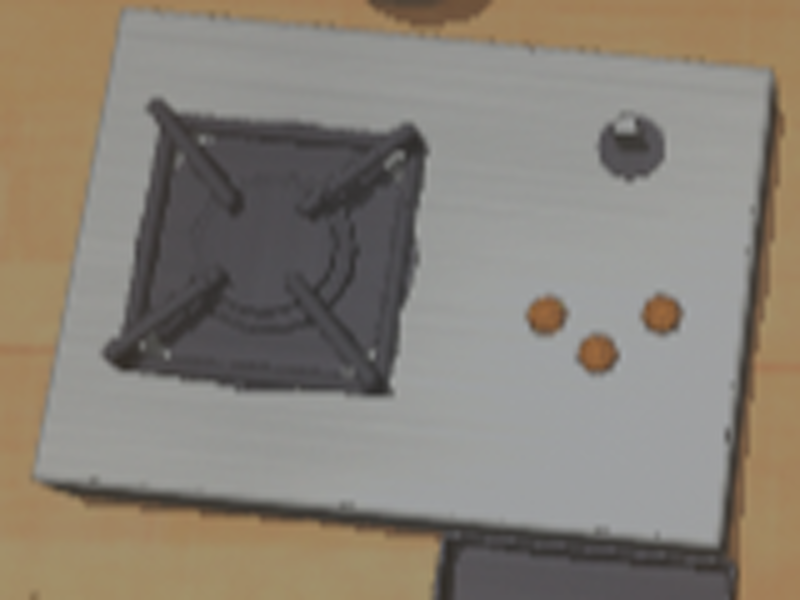

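View pics/objcrop.png

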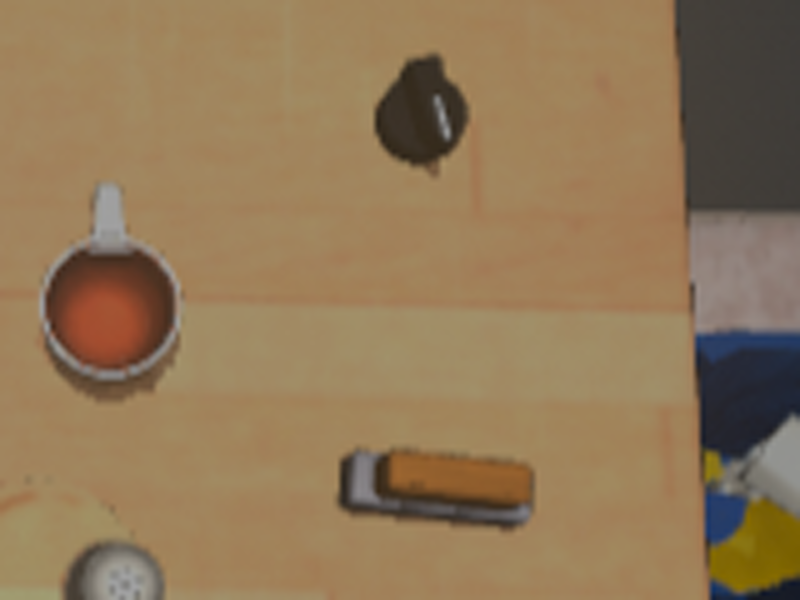

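The hob crop puts the top-face corners at (125,10), (775,72), (722,548) and (35,480), the shaft tip at (628,122), the collar at (632,147) and the shells at (547,315), (598,355) and (662,314). The object crop puts the scraper grip's top corners at about (390,452), (532,462), (530,503) and (383,495), and the knob's pale line from (437,97) to (448,137).

Run:
```python
from h import *
m=arm.camera_model("top")
H=lambda u,v,z:px(m,90+u/5-.4,125+v/5-.4,z);O=lambda u,v,z:px(m,260+u/5-.4,140+v/5-.4,z)
RL,RR,FR,FL=[H(*c,.05) for c in((125,10),(775,72),(722,548),(35,480))]
print("corners",RL,RR,FR,FL)
d=np.linalg.norm
print("sizes",d(RL-RR),d(FL-FR),d(RL-FL),d(RR-FR))
x=(RL+RR-FL-FR);y=(RL+FL-RR-FR);print("yaws",np.arctan2(x[1],x[0]),np.arctan2(-y[0],y[1]))
yaw=(2*np.arctan2(-y[0],y[1])+np.arctan2(x[1],x[0]))/3
ex=np.array([np.cos(yaw),np.sin(yaw),0]);ey=np.array([-ex[1],ex[0],0]);c=(RL+RR+FL+FR)/4
print("yaw",yaw,"c",c,"shaft pred",c+.065*ex-.09*ey,"seen tip",H(628,122,.078),"collar",H(632,147,.052))
print("tray ctr",c-.143*ex-.09*ey)
pan=c-.09*ey
for u,v in((547,315),(598,355),(662,314)):
    p=H(u,v,.054);q=p-pan;print("shell",p,"hobframe rel shaft",q@ex-.065,q@ey)
A,B,C,D=[O(*k,.064) for k in((390,452),(532,462),(530,503),(383,495))]
print("grip",(A+B+C+D)/4,d(A-B),d(A-D),"long dir",(D-C+A-B)/2,"yaw",[np.arctan2(-(k)[0],k[1]) for k in(A-B,D-C)])
# block top corners (350,452)?(345,512),(525,527)
print("block TL BL BR z.03",O(350,455,.03),O(343,513,.0),O(527,526,.0))
a,b=O(437,97,.041),O(448,137,.041);print("knob line",a,b,d(a-b),np.arctan2(*(b-a)[[1,0]]))
print("skirt ctr",O(422,118,.012))
print("cup",O(110,308,.05),O(108,190,.03),"shaker",O(122,585,.09))
s=arm.get_state();print(s["time_s"])
```

```text
corners [0.71590701 0.30532002 0.05      ] [0.693349   0.00970672 0.05      ] [0.47766026 0.02582347 0.05      ] [0.50000073 0.32158043 0.05      ]
sizes 0.2964727466129581 0.29659952222338426 0.21651772590261964 0.21629004325244963
yaws -0.07487722149229804 -0.07577739945036951
yaw -0.07547734013101236 c [0.59672925 0.16560766 0.05      ] shaft pred [0.65475768 0.07096253 0.05      ] seen tip [0.65818254 0.07159929 0.078     ] collar [0.65560256 0.07227099 0.052     ]
tray ctr [0.44734987 0.08664691 0.05      ]
shell [0.5771587  0.10550647 0.054     ] hobframe rel shaft -0.07998286071732175 0.028594191678481876
shell [0.55983025 0.08239992 0.054     ] hobframe rel shaft -0.09551961162136546 0.004246763162817436
shell [0.57880887 0.05543528 0.054     ] hobframe rel shaft -0.07456173950641229 -0.021210007284133935
grip [ 0.47959966 -0.22122729  0.064     ] 0.05973659430378307 0.0184949946129933 long dir [0.00236964 0.06058884 0.        ] yaw [np.float64(-0.0473466113231807), np.float64(-0.03107547724415248)]
block TL BL BR z.03 [ 0.49297079 -0.18199252  0.03      ] [ 0.47083605 -0.18389033  0.        ] [ 0.46692968 -0.26658289  0.        ]
knob line [ 0.65466755 -0.2221307   0.041     ] [ 0.63596654 -0.22654733  0.041     ] 0.01921547334895633 -2.9096714978632447
skirt ctr [ 0.65385841 -0.22163583  0.012     ]
cup [ 0.55200805 -0.07503211  0.05      ] [ 0.61068088 -0.07486703  0.03      ] shaker [ 0.42994185 -0.07841856  0.09      ]
0.15
```

Run:
```python
from h import *
m=arm.camera_model("top");print("carton rear edge at z .06",px(m,547/1.5625,437/1.5625,.06))
go([.480,-.222,.12],-.04)
```

```text
carton rear edge at z .06 [ 0.38823853 -0.21679724  0.06      ]
t 0.15 tcp [ 0.2124 -0.5068  0.2307] shift [ 0.3568 -0.1592  0.111 ] rot [-1.000e-03 -1.000e-03 -1.134e+00] f [0.  0.4 0.3] q6 1.44 grip 1.002 0.0
```

```bash
python3 shift.py '0.5 0.055 -0.025 0.0 0 0 -0.17; 0.5 0.11 -0.05 0.0 0 0 -0.34; 0.5 0.165 -0.075 0.02 0 0 -0.51; 0.5 0.22 -0.1 0.04 0 0 -0.68; 0.5 0.27 -0.12 0.06 0 0 -0.85' 30
python3 - <<'E'
from h import *
go([.480,-.222,.10],-.04)
E
```

```text
time_s: 0.78
tool_pos: [0.4163, -0.2907, 0.1708]
tcp_rot: [0.81, 0.586, 0.0, 0.0]
ft_force: [-0.2, -0.3, -0.0]
grip_width: 0.502
gripper_force: 0.0
t 0.775 tcp [ 0.4163 -0.2907  0.1708] shift [0.0852 0.039  0.0708] rot [ 0.     0.    -0.278] f [-0.2 -0.3 -0. ] q6 1.13 grip 0.502 0.0
```

```bash
python3 shift.py '0.5 0.043 0.02 0.02 0 0 -0.14; 0.5 0.085 0.039 0.045 0 0 -0.278; 0.5 0.085 0.039 0.0708 0 0 -0.278; 0.5 0.085 0.039 0.0708 0 0 -0.278'
python3 - <<'E'
from h import *
import cv2
m=arm.camera_model("wrist");im=arm.camera("wrist")[:,:,::-1]
cv2.imwrite("pics/w1.png",cv2.resize(im,(800,600)));print(m["extrinsics"].round(3),proj(m,[.48,-.222,.064]))
go([.480,-.222,.036],-.04)
E
```

```text
time_s: 1.27
tool_pos: [0.4778, -0.2225, 0.0985]
tcp_rot: [0.723, 0.691, -0.001, -0.002]
ft_force: [-0.3, 0.0, 0.5]
grip_width: 0.496
gripper_force: 0.0
[[ 0.999 -0.042 -0.017  0.481]
 [-0.045 -0.964 -0.261 -0.155]
 [-0.005  0.261 -0.965  0.241]
 [ 0.     0.     0.     1.   ]] (np.float64(265.69314490892503), np.float64(225.0886423731484))
t 1.325 tcp [ 0.4785 -0.2235  0.0999] shift [0.0015 0.0016 0.0639] rot [-0.002 -0.001 -0.006] f [ 0.1  0.1 -0.1] q6 1.04 grip 0.502 0.0
```

View pics/w1.png

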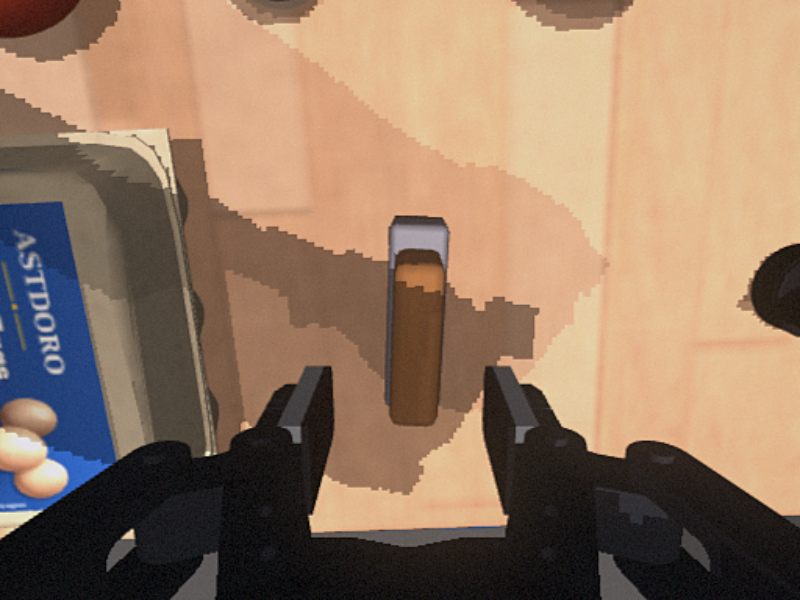

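The wrist view shows the scraper grip from (393,262) to (441,425), centred between the fingers and parallel to the pads. That is within 2 mm of the estimate, so I'll go down and grip.

```bash
python3 shift.py '0.5 0.002 0.001 0.035 0 0 0; 0.5 0.002 0.001 0.0635 0 0 0; 0.5 0.002 0.001 0.0635 0 0 0; 0 0.002 0.001 0.0635 0 0 0; 0 0.002 0.001 0.0635 0 0 0' 50; python3 shift.py '0 0 0 0 0 0 0; 0 0 0 0 0 0 0; 0 0 0 -0.05 0 0 0; 0 0 0 -0.11 0 0 0'
python3 - <<'E'
from h import *
s=arm.get_state();print(s["time_s"])
yaw=-.0755;ex=np.array([np.cos(yaw),np.sin(yaw),0]);ey=np.array([-ex[1],ex[0],0])
sh=np.array([.656,.0715,0])
p=sh-.043*ex+.004*ey;p[2]=.15
print(p);go(p,yaw)
E
```

```text
time_s: 1.95
tool_pos: [0.4816, -0.2233, 0.0388]
tcp_rot: [0.723, 0.69, 0.0, 0.002]
ft_force: [0.1, -1.2, 3.2]
grip_width: 0.199
gripper_force: 49.3
time_s: 2.45
tool_pos: [0.4793, -0.2215, 0.1477]
tcp_rot: [0.723, 0.691, -0.0, -0.001]
ft_force: [0.9, -0.9, -2.3]
grip_width: 0.203
gripper_force: 49.2
2.45
[0.61342421 0.07873202 0.15      ]
t 2.45 tcp [ 0.4793 -0.2215  0.1477] shift [ 0.3061  0.1202 -0.0022] rot [-0.002 -0.001  0.029] f [ 0.9 -0.9 -2.3] q6 1.04 grip 0.203 49.2
```

```bash
python3 shift.py '0 0.055 0.021 0 0 0 0; 0 0.11 0.043 0 0 0 0.01; 0 0.165 0.065 0 0 0 0.02; 0 0.22 0.087 0 0 0 0.029; 0 0.27 0.108 0 0 0 0.029'; python3 shift.py '0 0.034 0.012 0.01 0 0 0; 0 0.034 0.012 0.035 0 0 0; 0 0.034 0.012 0.035 0 0 0'
python3 - <<'E'
from h import *
import cv2
m=arm.camera_model("wrist");im=arm.camera("wrist")[:,:,::-1]
t=arm.camera("scene")[:,:,::-1]
cv2.imwrite("pics/w2.png",np.hstack([cv2.resize(im,(400,300)),cv2.resize(t[130:310,50:290],(400,300))]))
for p in([.5772,.1055,.05],[.5598,.0824,.05],[.5788,.0554,.05],[.656,.0715,.078]):print(np.array(proj(m,p))*400/512)
go([.6134,.0787,.0895],-.0755)
E
```

```text
time_s: 3.08
tool_pos: [0.6012, 0.0447, 0.1476]
tcp_rot: [0.733, 0.68, 0.0, 0.0]
ft_force: [0.7, -0.5, -1.3]
grip_width: 0.202
gripper_force: 49.3
time_s: 3.45
tool_pos: [0.6132, 0.0762, 0.1103]
tcp_rot: [0.733, 0.68, -0.002, -0.001]
ft_force: [0.2, -0.9, -1.6]
grip_width: 0.196
gripper_force: 49.2
[155.13877997 131.91630258]
[136.88940381 162.04407933]
[164.53220001 191.84154591]
[266.54933658 179.78587772]
t 3.55 tcp [0.6149 0.0754 0.1125] shift [ 0.0032 -0.0018  0.023 ] rot [-0.  0.  0.] f [ 1.8  0.3 -0.9] q6 1.65 grip 0.198 49.2
```

View pics/w2.png

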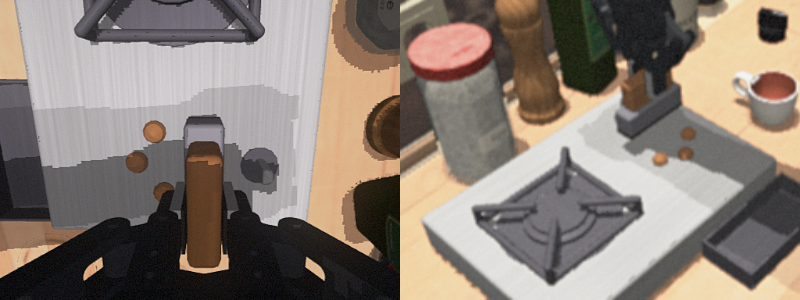

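The wrist view shows the shells at (153,131), (137,161) and (162,190), as predicted. The scraper sits between them and the shaft at about (262,170), and is aligned with the hob. I'll lower it now.

```bash
python3 shift.py '0 0.003 -0.001 0.015 0 0 0; 0 0.003 -0.001 0.021 0 0 0; 0 0.003 -0.001 0.023 0 0 0; 0 0.003 -0.001 0.023 0 0 0'
python3 - <<'E'
from h import *
go([.6134,.0787,.0885],-.0755)
E
```

```text
time_s: 4.05
tool_pos: [0.6144, 0.0785, 0.0891]
tcp_rot: [0.733, 0.68, 0.0, 0.0]
ft_force: [0.1, -0.6, -1.2]
grip_width: 0.201
gripper_force: 49.3
t 4.05 tcp [0.6144 0.0785 0.0891] shift [ 0.0001 -0.001   0.0006] rot [ 0. -0.  0.] f [ 0.1 -0.6 -1.2] q6 1.65 grip 0.201 49.3
```

```bash
python3 shift.py '0 0 -0.012 0.0005 0 0 0; 0 0 -0.024 0.0005 0 0 0; 0 0 -0.036 0.0005 0 0 0; 0 0 -0.048 0.0005 0 0 0; 0 0 -0.06 0.0005 0 0 0';  python3 shift.py '0 0 -0.012 0 0 0 0; 0 0 -0.024 0 0 0 0; 0 0 -0.036 0 0 0 0; 0 0 -0.046 0 0 0 0; 0 0 -0.055 0 0 0 0'; python3 shift.py '0 0 -0.008 0 0 0 0; 0 0 -0.016 0 0 0 0; 0 0 -0.022 0 0 0 0; 0 0 -0.028 0 0 0 0'
python3 - <<'E'
from h import *
import cv2
im=arm.camera("wrist")[:,:,::-1]
t=arm.camera("scene")[:,:,::-1]
cv2.imwrite("pics/w3.png",np.hstack([cv2.resize(im,(400,300)),cv2.resize(t[160:340,100:340],(400,300))]))
go([.6134,.0787,.0885],-.0755)
E
```

```text
time_s: 4.68
tool_pos: [0.554, 0.0832, 0.0888]
tcp_rot: [0.733, 0.68, 0.0, 0.0]
ft_force: [2.1, -0.8, 2.7]
grip_width: 0.199
gripper_force: 49.5
time_s: 5.3
tool_pos: [0.4996, 0.0873, 0.0888]
tcp_rot: [0.733, 0.68, 0.0, 0.0]
ft_force: [2.0, -0.8, 3.6]
grip_width: 0.202
gripper_force: 49.9
time_s: 5.8
tool_pos: [0.4719, 0.0894, 0.0887]
tcp_rot: [0.733, 0.68, 0.0, 0.0]
ft_force: [2.5, -0.5, 4.8]
grip_width: 0.2
gripper_force: 50.1
t 5.9 tcp [0.4695 0.0895 0.0878] shift [-0.      0.1443 -0.0012] rot [-0.004  0.     0.001] f [ 0.1  0.5 -1.3] q6 1.68 grip 0.199 49.3
```

View pics/w3.png

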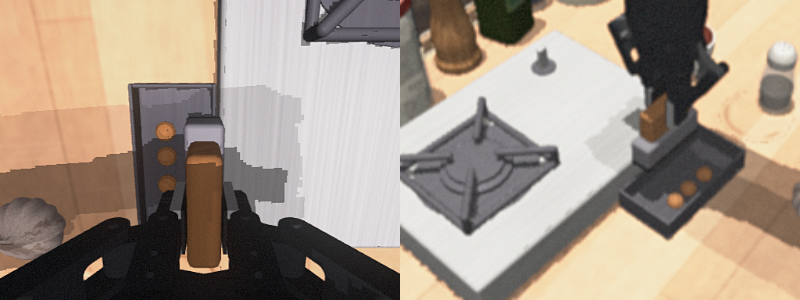

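All three shells lie in the tray: (166,131), (166,157) and (166,184) in the wrist view. I'll lift the scraper and return it to its starting place.

```bash
python3 shift.py '0 0 0 -0.04 0 0 0; 0 -0.02 0 -0.08 0 0 0; 0 -0.08 0.005 -0.09 0 0 0; 0 -0.14 0.01 -0.09 0 0 0; 0 -0.2 0.015 -0.09 0 0 0'
python3 - <<'E'
from h import *
go([.480,-.222,.045],-.06)
E
```

```text
time_s: 6.52
tool_pos: [0.4698, -0.1119, 0.1774]
tcp_rot: [0.733, 0.68, -0.001, -0.002]
ft_force: [0.7, -0.7, -1.9]
grip_width: 0.199
gripper_force: 49.4
t 6.525 tcp [ 0.4698 -0.1119  0.1774] shift [-0.1092  0.0188  0.1321] rot [-0.004 -0.002 -0.014] f [ 0.7 -0.7 -1.9] q6 1.26 grip 0.199 49.4
```

```bash
python3 shift.py '0 -0.055 0.009 0.0 0 0 0; 0 -0.109 0.018 0.02 0 0 0; 0 -0.109 0.018 0.08 0 0 0; 0 -0.109 0.018 0.125 0 0 0; 0 -0.109 0.018 0.132 0 0 0'; python3 shift.py '0 0 0 0.005 0 0 0; 0 0 0 0.0075 0 0 0; 0 0 0 0.0075 0 0 0'
```

```text
time_s: 7.15
tool_pos: [0.4771, -0.2186, 0.0424]
tcp_rot: [0.733, 0.68, -0.001, -0.005]
ft_force: [-1.2, 0.7, -0.4]
grip_width: 0.202
gripper_force: 49.2
time_s: 7.52
tool_pos: [0.4825, -0.2216, 0.0403]
tcp_rot: [0.733, 0.68, 0.0, 0.001]
ft_force: [0.6, 0.6, -1.4]
grip_width: 0.201
gripper_force: 49.2
```

```bash
python3 shift.py '0 0 0 0.0015 0 0 0; 0 0 0 0.0025 0 0 0; 0 0 0 0.0025 0 0 0'
```

```text
time_s: 7.9
tool_pos: [0.4824, -0.2216, 0.0388]
tcp_rot: [0.733, 0.68, 0.0, 0.001]
ft_force: [-3.6, 2.9, 14.0]
grip_width: 0.202
gripper_force: 51.5
```

```bash
python3 shift.py '0.2 0 0 -0.001 0 0 0; 0.5 0 0 -0.001 0 0 0; 0.5 0 0 -0.001 0 0 0; 0.5 0 0 -0.04 0 0 0; 0.5 0 0 -0.1 0 0 0'
python3 - <<'E'
from h import *
k=-2.9097;print("bar across yaw",k+np.pi/2)
go([.652,-.222,.14],k+np.pi/2)
E
```

```text
time_s: 8.52
tool_pos: [0.48, -0.2203, 0.1356]
tcp_rot: [0.733, 0.68, -0.001, -0.002]
ft_force: [0.2, -0.4, -0.7]
grip_width: 0.5
gripper_force: 0.0
bar across yaw -1.3389036732051034
t 8.525 tcp [ 0.48   -0.2203  0.1356] shift [ 0.0112  0.1717 -0.0051] rot [-5.000e-03  1.000e-03  1.264e+00] f [ 0.2 -0.4 -0.7] q6 1.08 grip 0.5 0.0
```

```bash
python3 shift.py '0.5 0 0.017 0 0 0 -0.18; 0.5 0.002 0.034 0 0 0 -0.36; 0.5 0.004 0.051 0 0 0 -0.54; 0.5 0.006 0.068 0 0 0 -0.72; 0.5 0.008 0.085 0 0 0 -0.9'
python3 - <<'E'
from h import *
go([.652,-.222,.14],1.803)
E
```

```text
time_s: 9.15
tool_pos: [0.5673, -0.2195, 0.1361]
tcp_rot: [0.362, 0.932, 0.0, -0.0]
ft_force: [-0.4, -0.9, 0.7]
grip_width: 0.497
gripper_force: 0.0
t 9.15 tcp [ 0.5673 -0.2195  0.1361] shift [-0.0643  0.0553 -0.004 ] rot [ 0.    -0.001 -0.972] f [-0.4 -0.9  0.7] q6 0.25 grip 0.497 0.0
```

```bash
python3 shift.py '0.5 -0.013 0.011 -0.004 0 0 -0.18; 0.5 -0.026 0.022 -0.004 0 0 -0.36; 0.5 -0.039 0.033 -0.004 0 0 -0.54; 0.5 -0.052 0.044 -0.004 0 0 -0.72; 0.5 -0.064 0.055 -0.004 0 0 -0.9'; python3 shift.py '0.5 0 0 0 0 0 -0.072; 0.5 0 0 0 0 0 -0.072; 0.5 0 0 0 0 0 -0.072';  python3 - <<'E'
from h import *
import cv2
go([.652,-.222,.09],1.803)
m=arm.camera_model("wrist");im=arm.camera("wrist")[:,:,::-1]
cv2.imwrite("pics/w4.png",cv2.resize(im,(800,600)))
np.save("m4.npy",m,allow_pickle=True)
for p in([.652,-.222,.041],[.6547,-.2221,.041],[.636,-.2265,.041]):print(np.array(proj(m,p))*800/512)
E
```

```text
time_s: 9.78
tool_pos: [0.6516, -0.2226, 0.1399]
tcp_rot: [-0.08, 0.997, 0.0, -0.0]
ft_force: [0.3, 0.1, 0.5]
grip_width: 0.5
gripper_force: 0.0
time_s: 10.15
tool_pos: [0.651, -0.2226, 0.1402]
tcp_rot: [-0.112, 0.994, 0.0, -0.0]
ft_force: [0.5, 0.1, 0.1]
grip_width: 0.5
gripper_force: 0.0
t 10.15 tcp [ 0.651  -0.2226  0.1402] shift [-0.0012  0.0003  0.0502] rot [ 0.    -0.    -0.007] f [0.5 0.1 0.1] q6 -0.66 grip 0.5 0.0
[406.2885894  304.60932224]
[404.79755733 309.97584171]
[404.48496999 269.77668606]
```

View pics/w4.png

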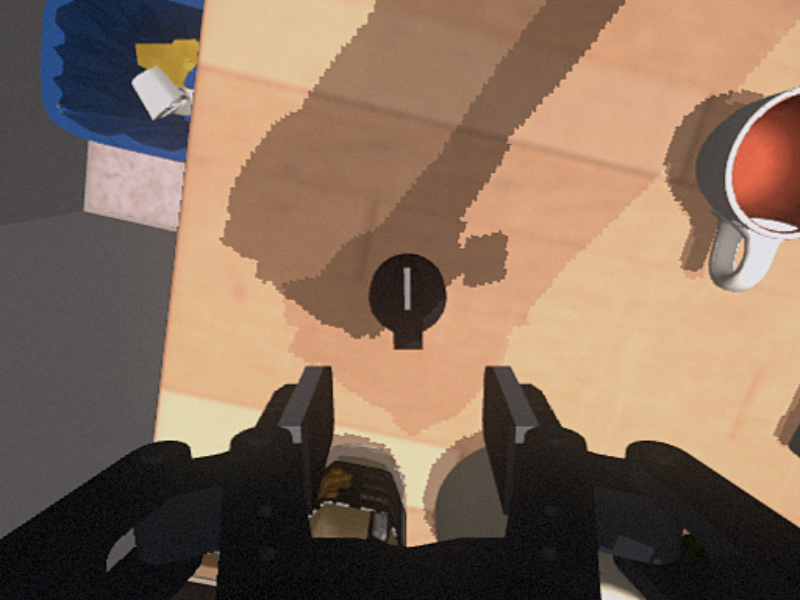

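The wrist view shows the pale line from (407,268) to (407,310), vertical and so aligned with the tool. The bar's rear-end corners are at (393,348) and (422,348).

Run:
```python
from h import *
m=np.load("m4.npy",allow_pickle=True).item();k=512/800
P=lambda u,v,z:px(m,u*k,v*k,z)
a,b=P(393,348,.041),P(422,348,.041);f1,f2=P(407,268,.041),P(407,310,.041)
d=(f1-f2);an=np.arctan2(d[1],d[0]);d/=np.linalg.norm(d);r=(a+b)/2
print("w",np.linalg.norm(a-b),"ang",an,"rear",r,"knob ctr",r+.02*d,"front line at",(f1-r)@d,(f2-r)@d)
print("skirt ctr", P(408,293,.019),P(408,293,.01))
c=r+.02*d
go([c[0],c[1],.026],an+np.pi/2+2*np.pi)
```

```text
w 0.013847449329326158 ang -2.9168918918948608 rear [ 0.67285056 -0.21664846  0.041     ] knob ctr [ 0.65335334 -0.22110475  0.041     ] front line at 0.03895052901622488 0.018897085748580546
skirt ctr [ 0.65187754 -0.22116296  0.019     ] [ 0.65413238 -0.22062795  0.01      ]
t 10.2 tcp [ 0.651  -0.2226  0.1403] shift [-0.0027  0.0009  0.1143] rot [ 0.    -0.     0.001] f [-0.5  1.3  0.3] q6 -0.66 grip 0.497 0.0
```

```bash
python3 shift.py '0.5 -0.0027 0.001 0.05 0 0 0; 0.5 -0.0027 0.001 0.1 0 0 0; 0.5 -0.0027 0.001 0.117 0 0 0; 0.5 -0.0027 0.001 0.117 0 0 0; 0 -0.0027 0.001 0.117 0 0 0' 60; python3 shift.py '0 0 0 0 0 0 0; 0 0 0 0 0 0 0; 0 0 0 0 0 0 0; 0 0 0 -0.05 0 0 0; 0 0 0 -0.11 0 0 0'
python3 - <<'E'
from h import *
go([.650,.02,.14],np.pi-.0755-np.pi/2)
E
```

```text
time_s: 10.82
tool_pos: [0.6553, -0.2219, 0.0258]
tcp_rot: [-0.113, 0.994, -0.001, 0.002]
ft_force: [0.0, -0.4, -0.1]
grip_width: 0.299
gripper_force: 0.0
time_s: 11.45
tool_pos: [0.6526, -0.2206, 0.1339]
tcp_rot: [-0.113, 0.994, 0.001, -0.001]
ft_force: [2.4, -0.4, 0.1]
grip_width: 0.146
gripper_force: 60.2
t 11.45 tcp [ 0.6526 -0.2206  0.1339] shift [-0.0514  0.2351 -0.0058] rot [ 0.001 -0.002  0.302] f [ 2.4 -0.4  0.1] q6 -0.66 grip 0.146 60.2
```

```bash
python3 shift.py '0 -0.01 0.047 -0.004 0 0 0.06; 0 -0.02 0.094 -0.006 0 0 0.12; 0 -0.03 0.141 -0.006 0 0 0.18; 0 -0.04 0.188 -0.006 0 0 0.24; 0 -0.051 0.235 -0.006 0 0 0.302'; python3 shift.py '0 0 0 0 0 0 0; 0 0 0 0 0 0 0'
python3 - <<'E'
from h import *
import cv2
go([.656,.0715,.14],np.pi-.0755-np.pi/2)
m=arm.camera_model("wrist");im=arm.camera("wrist")[:,:,::-1]
cv2.imwrite("pics/w5.png",cv2.resize(im,(800,600),interpolation=cv2.INTER_CUBIC))
s=arm.get_state();m["tcp"]=s["tool_pos"];m["rot"]=s["tcp_rot"];np.save("m5.npy",m,allow_pickle=True)
print(np.array(proj(m,[.656,.0715,.078]))*800/512)
E
```

```text
time_s: 12.08
tool_pos: [0.6507, 0.0209, 0.1404]
tcp_rot: [0.039, 0.999, -0.0, 0.001]
ft_force: [0.2, 0.5, -0.8]
grip_width: 0.142
gripper_force: 60.3
time_s: 12.32
tool_pos: [0.6508, 0.0192, 0.14]
tcp_rot: [0.038, 0.999, -0.0, 0.0]
ft_force: [0.1, -0.5, -1.2]
grip_width: 0.143
gripper_force: 60.2
t 12.325 tcp [0.6508 0.0192 0.14  ] shift [-0.0012  0.0525 -0.    ] rot [-0.001  0.001  0.   ] f [ 0.1 -0.5 -1.2] q6 -0.01 grip 0.143 60.2
[536.83959749 330.24086795]
```

View pics/w5.png

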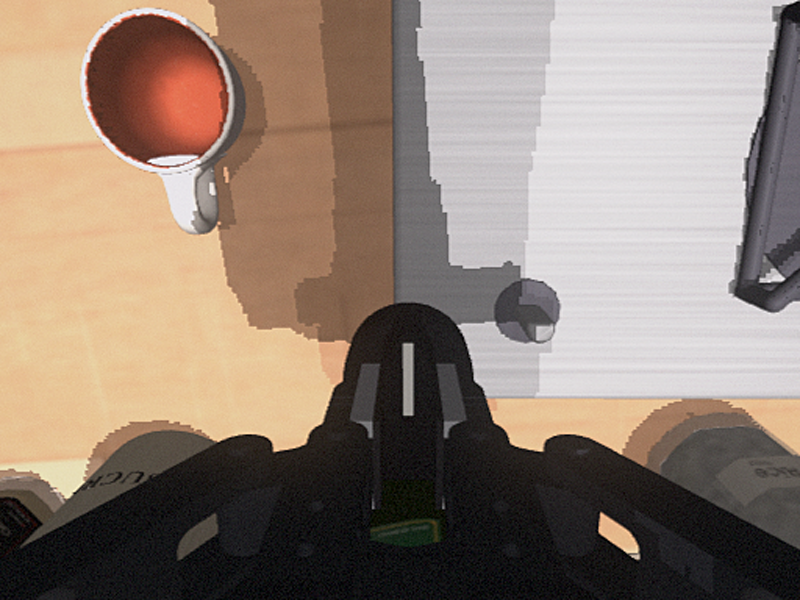

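The wrist view shows the D-shaft's tip centred near (541.5,331.5), with its flat facing up the picture and the collar centred at about (527.5,311). The knob's line in the hand runs from (408,343) to (408,416), straight and aligned.

Run:
```python
from h import *
m=np.load("m5.npy",allow_pickle=True).item();k=512/800
P=lambda u,v,z:px(m,(u+.5)*k-.5,(v+.5)*k-.5,z)
tip=P(541.5,331.5,.078);col=P(527.5,311,.052)
zt=m["tcp"][2]+.0177
f,b=P(408,343,zt),P(408,416,zt)
d=(f-b)/np.linalg.norm(f-b)
print("tip",tip,"collar",col,"line len",np.linalg.norm(f-b),"ang",np.arctan2(d[1],d[0]))
kn=f-.019*d;print("knob",kn,b+.001*d,"tcp",m["tcp"])
r=R.from_quat(m["rot"])
for q in(tip,col):print("shift tool",r.inv().apply(q-kn), r.inv().apply(q-m["tcp"]))
```

```text
tip [0.65654492 0.07324428 0.078     ] collar [0.65563078 0.07323266 0.052     ] line len 0.019788930341631886 ang 3.0664789028923387
knob [0.64778185 0.0202531  0.15758734] [0.64757137 0.02026894 0.15758734] tcp [0.6508488  0.01859304 0.13988734]
shift tool [-0.00464872  0.05353969  0.0795669 ] [-0.00147589  0.05495354  0.06186419]
shift tool [-0.00372101  0.0534699   0.10556633] [-0.00054817  0.05488375  0.08786361]
```

Run:
```python
from h import *
k=512/800
def P(m,u,v,z):return px(m,(u+.5)*k-.5,(v+.5)*k-.5,z)
m4=np.load("m4.npy",allow_pickle=True).item();m=np.load("m5.npy",allow_pickle=True).item()
# predicted outline for hypothesised knob centre offset along tool x in each picture
def show(m,c,z0,ang,lab):
    d=np.array([np.cos(ang),np.sin(ang),0]);e=np.array([-d[1],d[0],0])
    for off in(-.002,0,.002,.004):
        cc=np.array([c[0],c[1],z0])+off*d
        q=lambda p:np.round((np.array(proj(m,p))+.5)/k-.5,0)
        t=np.linspace(0,2*np.pi,180)
        rim=np.array([q(cc+.02*(np.cos(a)*d+np.sin(a)*e)+[0,0,h]) for a in t for h in(0,.019)])
        print(lab,off,"skirt u",rim[:,0].min(),rim[:,0].max(),"v",rim[:,1].min(),rim[:,1].max(),"bar rear top",q(cc-.02*d+[0,0,.041]),"front tip",q(cc+.023*d+[0,0,.041]),"front tip base",q(cc+.023*d+[0,0,.019]))
show(m4,(.6534,-.2211),0,-2.917,"w4")
show(m,m["tcp"],m["tcp"][2]-.0233,3.066,"w5")
im=cv2=None
```

```text
w4 -0.002 skirt u 368.0 447.0 v 254.0 337.0 bar rear top [408. 352.] front tip [408. 264.] front tip base [408. 255.]
w4 0 skirt u 368.0 447.0 v 251.0 334.0 bar rear top [408. 348.] front tip [408. 260.] front tip base [408. 251.]
w4 0.002 skirt u 368.0 447.0 v 247.0 330.0 bar rear top [408. 344.] front tip [408. 255.] front tip base [408. 247.]
w4 0.004 skirt u 368.0 447.0 v 243.0 326.0 bar rear top [408. 340.] front tip [408. 251.] front tip base [408. 243.]
w5 -0.002 skirt u 336.0 470.0 v 312.0 454.0 bar rear top [403. 499.] front tip [402. 348.] front tip base [403. 321.]
w5 0 skirt u 336.0 471.0 v 306.0 449.0 bar rear top [403. 492.] front tip [402. 340.] front tip base [403. 314.]
w5 0.002 skirt u 335.0 471.0 v 300.0 443.0 bar rear top [403. 486.] front tip [402. 332.] front tip base [403. 307.]
w5 0.004 skirt u 335.0 471.0 v 294.0 437.0 bar rear top [403. 479.] front tip [402. 324.] front tip base [403. 301.]
```

Run:
```python
import cv2
g=cv2.imread("pics/w5.png",0)
print("col408 v298-352",g[296:354:2,398].tolist(), )
print("line col",g[334:426:2,408].tolist())
print("row 345",[(u,int(g[345,u])) for u in range(330,356,3)],[(u,int(g[345,u])) for u in range(460,480,3)])
print("line row370",[(u,int(g[370,u])) for u in range(370,450,2)])
print("tip rows v312-350 col 541",g[312:352:2,541].tolist())
print("tip row 332 u 522-560",g[332,522:566:2].tolist())
cv2.imwrite("pics/w5c.png",cv2.resize(g[265:435,330:570],(800,567),interpolation=cv2.INTER_CUBIC))
```

```text
col408 v298-352 [98, 95, 102, 96, 12, 21, 26, 29, 30, 24, 21, 20, 23, 15, 24, 18, 28, 28, 20, 24, 8, 30, 18, 21, 27, 31, 29, 19, 19]
line col [20, 28, 24, 23, 52, 163, 153, 152, 155, 154, 150, 152, 152, 151, 150, 153, 152, 152, 153, 150, 149, 150, 147, 152, 155, 150, 150, 153, 149, 152, 149, 152, 149, 147, 153, 151, 152, 154, 149, 153, 168, 24, 4, 16, 18, 17]
row 345 [(330, 179), (333, 181), (336, 185), (339, 184), (342, 180), (345, 177), (348, 189), (351, 52), (354, 31)] [(460, 36), (463, 25), (466, 87), (469, 206), (472, 194), (475, 198), (478, 199)]
line row370 [(370, 67), (372, 67), (374, 66), (376, 72), (378, 58), (380, 24), (382, 24), (384, 26), (386, 25), (388, 30), (390, 24), (392, 27), (394, 28), (396, 27), (398, 27), (400, 20), (402, 41), (404, 157), (406, 154), (408, 153), (410, 157), (412, 140), (414, 40), (416, 20), (418, 29), (420, 22), (422, 30), (424, 30), (426, 17), (428, 27), (430, 28), (432, 28), (434, 20), (436, 32), (438, 70), (440, 71), (442, 67), (444, 72), (446, 65), (448, 68)]
tip rows v312-350 col 541 [72, 71, 75, 74, 76, 75, 100, 177, 199, 193, 188, 193, 194, 188, 151, 117, 206, 195, 191, 189]
tip row 332 u 522-560 [105, 96, 69, 76, 93, 103, 96, 172, 199, 192, 189, 188, 201, 187, 180, 171, 163, 222, 220, 221, 220, 220]
```

View pics/w5c.png

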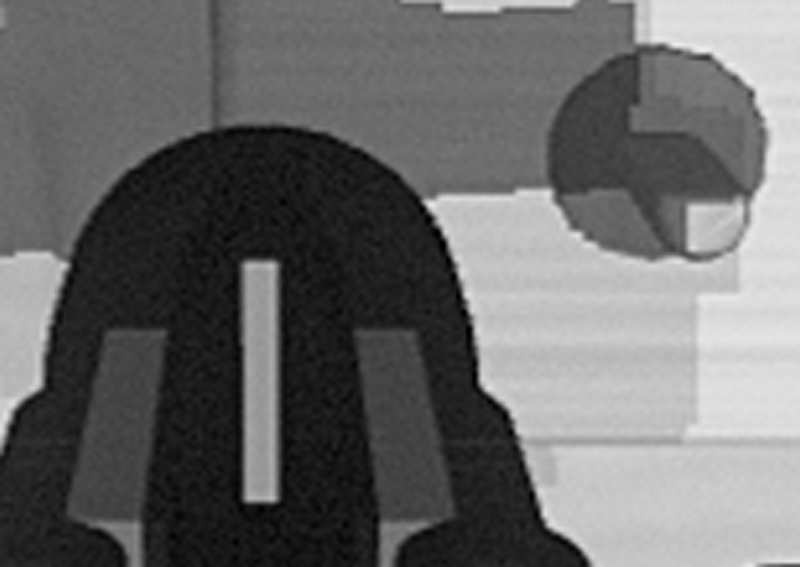

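The crop shows the collar centred at (527.4,310.3), the shaft rim's right extreme at 555.6 and bottom at 343, and the knob skirt's front at 302.8 with the line at 408. Taken relative to each other, these give a shift of about (-2.4, +53.6) mm.

```bash
python3 shift.py '0 -0.0024 0.03 0 0 0 0; 0 -0.0024 0.0536 0.0 0 0 0; 0 -0.0024 0.0536 0.03 0 0 0; 0 -0.0024 0.0536 0.034 0 0 0; 0 -0.0024 0.0536 0.034 0 0 0' 60; python3 shift.py '0 0 0 0.002 0 0 0; 0 0 0 0.004 0 0 0; 0 0 0 0.006 0 0 0; 0 0 0 0.006 0 0 0'; python3 -c "
from h import *
go([.655,.0715,.14],np.pi-.0755-np.pi/2)"
```

```text
time_s: 13.0
tool_pos: [0.6569, 0.0722, 0.1055]
tcp_rot: [0.038, 0.999, -0.0, -0.0]
ft_force: [0.2, -0.3, 0.0]
grip_width: 0.143
gripper_force: 60.2
time_s: 13.5
tool_pos: [0.657, 0.0726, 0.0994]
tcp_rot: [0.038, 0.999, 0.0, -0.0]
ft_force: [0.5, -0.3, -0.8]
grip_width: 0.144
gripper_force: 60.2
t 13.5 tcp [0.657  0.0726 0.0994] shift [ 0.0019 -0.0013 -0.0406] rot [-0. -0. -0.] f [ 0.5 -0.3 -0.8] q6 0.07 grip 0.144 60.2
```

```bash
python3 shift.py '0 0 0 0.001 0 0 0; 0 0 0 0.002 0 0 0; 0 0 0 0.003 0 0 0; 0 0 0 0.003 0 0 0'
```

```text
time_s: 14.0
tool_pos: [0.657, 0.0727, 0.0963]
tcp_rot: [0.038, 0.999, -0.0, -0.0]
ft_force: [0.4, -0.4, -1.8]
grip_width: 0.145
gripper_force: 60.2
```

```bash
python3 shift.py '0 0 0 0.002 0 0 0; 0 0 0 0.004 0 0 0; 0 0 0 0.006 0 0 0; 0 0 0 0.006 0 0 0'; python3 shift.py '0 0 0 0.002 0 0 0; 0 0 0 0.004 0 0 0; 0 0 0 0.005 0 0 0; 0 0 0 0.005 0 0 0' 90
```

```text
time_s: 14.5
tool_pos: [0.6569, 0.0726, 0.0902]
tcp_rot: [0.038, 0.999, -0.0, -0.0]
ft_force: [-0.0, 0.2, -0.6]
grip_width: 0.145
gripper_force: 60.2
time_s: 15.0
tool_pos: [0.6573, 0.0726, 0.0859]
tcp_rot: [0.038, 0.999, 0.0, 0.0]
ft_force: [-1.7, -0.1, 3.6]
grip_width: 0.135
gripper_force: 92.8
```

```bash
python3 shift.py '0 0 0 0.002 0 0 0; 0 0 0 0.004 0 0 0; 0 0 0 0.006 0 0 0; 0 0 0 0.007 0 0 0; 0 0 0 0.007 0 0 0'; python3 shift.py '0 0 0 0 0 0 0; 0 0 0 0 0 0 0'
```

```text
time_s: 15.62
tool_pos: [0.6575, 0.0727, 0.0801]
tcp_rot: [0.038, 0.999, -0.0, 0.001]
ft_force: [-4.3, 0.6, 11.8]
grip_width: 0.135
gripper_force: 94.2
time_s: 15.88
tool_pos: [0.6575, 0.0727, 0.0801]
tcp_rot: [0.038, 0.999, -0.0, 0.001]
ft_force: [-3.7, 1.7, 12.7]
grip_width: 0.136
gripper_force: 94.2
```

```bash
python3 shift.py '0 0 0 0.001 0 0 0; 0 0 0 0.002 0 0 0; 0 0 0 0.003 0 0 0; 0 0 0 0.003 0 0 0; 0 0 0 0.003 0 0 0'
python3 - <<'E'
from h import *
import cv2
im=arm.camera("scene")[:,:,::-1]
cv2.imwrite("pics/end.png",cv2.resize(im[150:270,150:310],(800,600)))
go([.655,.0715,.14],np.pi-.0755-np.pi/2)
E
```

```text
time_s: 16.5
tool_pos: [0.6577, 0.0727, 0.0798]
tcp_rot: [0.038, 0.999, -0.0, 0.001]
ft_force: [-9.0, 0.1, 27.4]
grip_width: 0.134
gripper_force: 96.2
t 16.55 tcp [0.6577 0.0727 0.0798] shift [ 0.0025 -0.0014 -0.0602] rot [-0.     0.003 -0.   ] f [-9.1 -0.2 27.1] q6 0.07 grip 0.133 96.2
```

```bash
python3 shift.py '0 0 0 -0.001 0 0 0; 0 0 0 -0.002 0 0 0; 0 0 0 -0.002 0 0 0; 0 0 0 -0.002 0 0 0'
python3 - <<'E'
from h import *
import cv2
m=arm.camera_model("top");im=arm.camera("top")[:,:,::-1]
h=cv2.cvtColor(im,cv2.COLOR_BGR2HSV)
def blobs(a,b,u0,u1,v0,v1,z,lo):
    k=cv2.inRange(h,a,b)[v0:v1,u0:u1]
    n,_,st,c=cv2.connectedComponentsWithStats(k)
    for i in range(1,n):
        if st[i,4]>=lo:print(st[i].tolist(),px(m,c[i][0]+u0,c[i][1]+v0,z).round(3))
print("scraper grip");blobs((5,150,60),(20,255,255),320,375,215,255,.064,20)
print("tray shells");blobs((5,120,40),(20,255,255),170,242,228,270,.01,4)
go([.655,.0715,.14],np.pi-.0755-np.pi/2)
E
```

```text
time_s: 17.05
tool_pos: [0.6575, 0.0727, 0.0799]
tcp_rot: [0.038, 0.999, -0.0, 0.001]
ft_force: [-5.3, -0.6, 18.0]
grip_width: 0.135
gripper_force: 94.6
scraper grip
[17, 15, 28, 10, 222] [ 0.481 -0.219  0.064]
tray shells
[66, 1, 3, 6, 13] [0.487 0.021 0.01 ]
[66, 12, 6, 16, 79] [0.452 0.016 0.01 ]
[22, 21, 7, 7, 39] [0.441 0.113 0.01 ]
[31, 22, 8, 7, 42] [0.44  0.091 0.01 ]
[43, 24, 7, 7, 39] [0.436 0.066 0.01 ]
t 17.1 tcp [0.6575 0.0727 0.08  ] shift [ 0.0023 -0.0014 -0.06  ] rot [ 0.     0.002 -0.   ] f [-6.3  0.  16.7] q6 0.07 grip 0.131 94.6
```

The scraper is standing on the worktop at (0.481, -0.219), the three shells are in the tray, and the knob is home and held down on the stop. I'll hand the job in.

```bash
python3 -c "
from cell import arm
print(arm.close_job())"
```

```text
the job is handed in; nothing more can be done
None
```

I handed the job in at about 17 s without seeing a verdict: my last measurements put all three shells in the crumb tray, the scraper on the worktop clear of the hob, and the knob home on the shaft, still gripped and pressed to the stop.

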